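# Line up the marbling colours from pale to dark

## Robot

A 6-joint arm with a two-finger parallel gripper is mounted at the origin on the work surface; the furniture and walls round the work are solid. World frame = base frame: x ahead of the robot, y to its left, z up, the work surface at z = 0. Lengths are in m, angles in degrees, forces in N, time in s.
With the tool pointing down it reaches from about 0.325 to 0.85 m from the base axis. Payload 4.4 kg.
Tool frame: the origin (TCP) lies midway between the tips of the shut fingers; the grasp point (between the pads) lies 19 mm behind it (arm.grasp_offset is the distance from the TCP to the grasp point, in m); z points along the fingers, y is the line along which they close (so a half turn about z gives the same grasp; the last joint's range is limited). The gripper opens to 94 mm and grips with 3 to 60 N. Pads are 16 mm wide; open, the fingers measure 119 mm over their backs; the gripper's body (75 mm by 177 mm) begins 78 mm behind the grasp point.
Start: joints at [-72.508, 11.837, 88.321, -0, 79.842, -8.623], TCP at [0.253, -0.516, 0.205] pointing down, gripper open.
Joint ranges: [-156.59, 156.59], [-49.26, 127.26], [12.9, 141.05], [-63.56, 243.56], [4.71, 150.69], [-161.64, 161.64]. Speed limits (degrees/s): [159.86, 159.86, 180, 180, 180, 180].

## Interface

Orientations are given as a 3x3 rotation matrix whose columns are the frame's x, y, z axes.
In Python, from workcell import read_state, optics, arm gives the robot as it stands.
- The arm moves only by the tool step_arm, never from a script. Its argument "rows" is one flat list of numbers, 4 for each row, row after row: the shift along the tool's x, y, z in normalised numbers (1 is 600 mm), then the turn about the tool's z in parts of the range, where 1.0 means pi/2 rad. A call has 1 to 5 rows; each row is the pose to reach, as a shift and turn from the pose commanded when the call began, along the tool's axes at that moment; what a row does not reach only later rows make up. A row lasts 1/8 s, in which the tool goes at most 62.5 mm and 10.7 degrees, less where a joint would pass 70% of its speed; a pose out of reach is approached as far as the arm can. No shift or turn number may pass 1 either way. A call with a gripper value outside its range is refused whole. "grip" is the finger opening in mm, from 0 to 94, set as the call begins (left out, the last holds). The fingers move at their own pace and stop on an object; "grip_force" is the grip in N (left out, the last holds). Time passes only in rows, so rows that repeat a pose let the fingers close. It gives the time, the measured TCP pose, the force, the opening and the grip force at its end, in the units of the state.
- read_state(): the state, without advancing time (a new reading comes with each control period).
- optics.capture(name): name is "scene" or "top" or "wrist"; returns the picture (400x640x3 uint8, blue, green, red); there is no depth.
- optics.camera_model(name): a dict with "mtx" (3x3 intrinsics, pixels), "k1" (the pictures are not rectified: a ray, as slopes to the right and down, at radius r is drawn at 1 + k1 r^2 times it, then the intrinsics apply), "R" (3x3) and "t" (3): a world point X has camera coordinates R X + t; the wrist camera has in their place "mount" (4x4, takes a point from camera to tool coordinates, whose origin is the TCP and whose axes are the flange's). Camera axes: x right, y down, z forward; pixel columns grow to the right and rows downward; lengths in m; the calibration is good to about 2 mm. A picture is of the moment at which its call begins: read the wrist's pose just before it. camera_model takes no time and is no camera call.
- arm.close_job(): hands the job in; it is judged then, once.
The state is a dict: "clock": time; "joint_pos": joint angles; "qd": joint speeds; "joint_torque": joint torques, N m; "ee_pos": TCP position; "eef_rot": TCP orientation; "ft_force": force on the tool from outside, world axes, zero at the start; "moment": the same for the moment, N m; "finger_gap": finger opening in m; "finger_force": force on a finger pad.
Only numpy, scipy, OpenCV 4.12 (cv2) and the standard library are available. Lean on these libraries where they do the work, as an engineer would, in place of code of your own. Each camera call takes 0.05 s, during which the arm holds its last target. There are 200 camera calls.

## Task

Set the four bottles of marbling colour - blush pink, rose, red and black - upright in the cups of the wooden rack, one in each cup, shading from the palest in the cup next to the rack's white end block (blush, then rose, then red) to black in the cup next to its black end block. Never tip a bottle over on the way, and leave all four standing on the cups' floors.

Things in the scene. Friction and masses are not known exactly. Their poses are not given: they have to be found in the camera images.
- blush_bottle: loose dropper bottle, pale blush pink (the palest) body with a pale label and a white cap tapering to a nozzle. Round body 30 mm in diameter up to about 60 mm height, cap 24 mm in diameter above, 86 mm high in all, about 45 g. Stands upright; origin at the centre of its underside, z up along the bottle.
- rose_bottle: loose dropper bottle, strong rose pink body with a pale label and a white cap tapering to a nozzle. Round body 30 mm in diameter up to about 60 mm height, cap 24 mm in diameter above, 91 mm high in all, about 45 g. Stands upright; origin at the centre of its underside, z up along the bottle.
- red_bottle: loose dropper bottle, deep red body with a pale label and a white cap tapering to a nozzle. Round body 30 mm in diameter up to about 60 mm height, cap 24 mm in diameter above, 92 mm high in all, about 45 g. Stands upright; origin at the centre of its underside, z up along the bottle.
- black_bottle: loose dropper bottle, black (the darkest) body with a pale label and a white cap tapering to a nozzle. Round body 30 mm in diameter up to about 60 mm height, cap 24 mm in diameter above, 91 mm high in all, about 45 g. Stands upright; origin at the centre of its underside, z up along the bottle.
- cup_1: round grey open cup fixed on the wooden rack, number 1 of four alike in a straight row, 66 mm apart; cup_1 is at the +y (left) end, cup_4 at the -y end, whichever end is white. 58 mm outside, 46 mm inside, 13 mm high, inner floor 3 mm above its underside. Origin at the centre of its underside, 12 mm above the table; y axis along the row towards cup_1, z up.
- cup_2: round grey open cup fixed on the wooden rack, number 2 of four alike in a straight row, 66 mm apart; cup_1 is at the +y (left) end, cup_4 at the -y end, whichever end is white. 58 mm outside, 46 mm inside, 13 mm high, inner floor 3 mm above its underside. Origin at the centre of its underside, 12 mm above the table; y axis along the row towards cup_1, z up.
- cup_3: round grey open cup fixed on the wooden rack, number 3 of four alike in a straight row, 66 mm apart; cup_1 is at the +y (left) end, cup_4 at the -y end, whichever end is white. 58 mm outside, 46 mm inside, 13 mm high, inner floor 3 mm above its underside. Origin at the centre of its underside, 12 mm above the table; y axis along the row towards cup_1, z up.
- cup_4: round grey open cup fixed on the wooden rack, number 4 of four alike in a straight row, 66 mm apart; cup_1 is at the +y (left) end, cup_4 at the -y end, whichever end is white. 58 mm outside, 46 mm inside, 13 mm high, inner floor 3 mm above its underside. Origin at the centre of its underside, 12 mm above the table; y axis along the row towards cup_1, z up.
- white_end: white block fixed across one end of the rack plank, 74 x 26 x 16 mm, beyond the end cup and 55 mm from its centre; it may be at either end. The rack has the white block at one end and the black block at the other. Origin at the centre of its underside, 12 mm above the table.
- black_end: black block fixed across one end of the rack plank, 74 x 26 x 16 mm, beyond the end cup and 55 mm from its centre; it may be at either end. The rack has the white block at one end and the black block at the other. Origin at the centre of its underside, 12 mm above the table.
Mind the look-alikes: they are no part of the job. Leave any blue, orange or purple look-alike of the black_bottle alone.

How it is judged (in metres and radians):
At the end, for the whole second after the job is handed in: Counted from the cup next to the white block: blush, rose, red, black, each bottle's underside centre within 12 mm horizontally of its cup's centre and standing on the cup's floor (underside less than 8 mm above the cup's underside), upright within 0.12 rad and at rest (under 0.02 m/s) (((horizontal distance between white_end and cup_1 below 0.1 m and horizontal distance between blush_bottle and cup_1 below 0.012 m and z of blush_bottle in the frame of cup_1 below 0.008 m and horizontal distance between rose_bottle and cup_2 below 0.012 m and z of rose_bottle in the frame of cup_2 below 0.008 m and horizontal distance between red_bottle and cup_3 below 0.012 m and z of red_bottle in the frame of cup_3 below 0.008 m and horizontal distance between black_bottle and cup_4 below 0.012 m and z of black_bottle in the frame of cup_4 below 0.008 m) or (horizontal distance between white_end and cup_4 below 0.1 m and horizontal distance between blush_bottle and cup_4 below 0.012 m and z of blush_bottle in the frame of cup_4 below 0.008 m and horizontal distance between rose_bottle and cup_3 below 0.012 m and z of rose_bottle in the frame of cup_3 below 0.008 m and horizontal distance between red_bottle and cup_2 below 0.012 m and z of red_bottle in the frame of cup_2 below 0.008 m and horizontal distance between black_bottle and cup_1 below 0.012 m and z of black_bottle in the frame of cup_1 below 0.008 m)) and angle between each of blush_bottle, rose_bottle, red_bottle, black_bottle's own z axis and vertical below 0.12 rad and linear speed of each of blush_bottle, rose_bottle, red_bottle, black_bottle below 0.02 m/s); the robot touches nothing.
It fails at once if a bottle is tipped over (leans more than 0.7 rad) (angle between any of blush_bottle, rose_bottle, red_bottle, black_bottle's own z axis and vertical above 0.7 rad).
It also fails if it takes over 102 s, if anything falls off the work surface, if the arm or the gripper's body presses on something with over 40 N, if the wrist force passes 120 N, or if a joint passes its speed limit or range.

## Working session

There is one attempt and no reset: what is moved stays moved. The work goes in short steps, Python scripts to look and compute and a tool call to move; the robot and the scene stay as the last step left them, time stands still between calls to the robot, and variables do not carry over. Pictures are saved under pics/ and viewed, at most 14 in all, crops included, and the job is handed in when it is done.

Besides the shell and the picture viewer there is one more tool, called after "Call:" by a JSON object that holds its "fn" and its "kwargs", one argument or row to a line. step_arm: Moves the arm, as the interface text tells. Its arguments: {"type":"object","properties":{"rows":{"type":"array"},"grip":{"type":"number"},"grip_force":{"type":"number"}},"required":["rows"]}

```bash
mkdir -p pics; ls
python3 - <<'E'
from workcell import read_state, optics, arm
import cv2,numpy as np
np.set_printoptions(precision=4,suppress=True)
s=read_state();print(s)
for n in("top","scene","wrist"):
    cv2.imwrite(f"pics/{n}0.png",optics.capture(n));print(n,optics.camera_model(n))
E
```

```text
pics
{'clock': 0.0, 'joint_pos': array([-72.5091,  11.886 ,  88.4038,   0.0008,  79.8416,  -8.6229]), 'qd': array([ 0.0501,  0.0092,  0.0384,  0.0612, -0.0562,  0.0514]), 'joint_torque': array([ -0.0005, -37.0884, -28.1414,   0.07  ,   0.0363,  -0.0002]), 'ee_pos': array([ 0.2528, -0.5155,  0.2043]), 'eef_rot': array([[ 0.8979,  0.4402, -0.0007],
       [ 0.4402, -0.8979,  0.0022],
       [ 0.0004, -0.0023, -1.    ]]), 'ft_force': array([-0.3987, -0.1968, -0.7862]), 'moment': array([ 0.003 ,  0.006 , -0.0325]), 'finger_force': 0.0, 'finger_gap': 0.09429122511852485}
top {'mtx': array([[435.598 ,   0.    , 323.2815],
       [  0.    , 435.598 , 200.0637],
       [  0.    ,   0.    ,   1.    ]]), 'k1': -0.004992819493258267, 'R': array([[ 0.0023, -1.    , -0.0075],
       [-0.9974, -0.0018, -0.0727],
       [ 0.0727,  0.0077, -0.9973]]), 't': array([-0.0372,  0.5198,  1.2368])}
scene {'mtx': array([[504.9112,   0.    , 319.3819],
       [  0.    , 504.9112, 198.3555],
       [  0.    ,   0.    ,   1.    ]]), 'k1': 0.04649373632370155, 'R': array([[-0.8417, -0.5399,  0.0061],
       [-0.3737,  0.5743, -0.7284],
       [ 0.3898, -0.6154, -0.6851]]), 't': array([0.4238, 0.2443, 0.9794])}
wrist {'mtx': array([[297.8516,   0.    , 317.725 ],
       [  0.    , 297.8516, 199.4938],
       [  0.    ,   0.    ,   1.    ]]), 'k1': -0.004748698793872, 'mount': array([[ 0.0017, -0.9723, -0.2336,  0.0654],
       [ 1.    ,  0.0017,  0.0002, -0.    ],
       [ 0.0002, -0.2336,  0.9723, -0.1783],
       [ 0.    ,  0.    ,  0.    ,  1.    ]])}
```

View pics/top0.png

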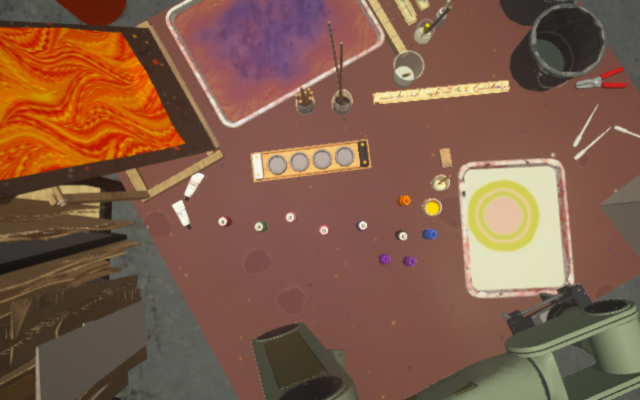

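View pics/scene0.png

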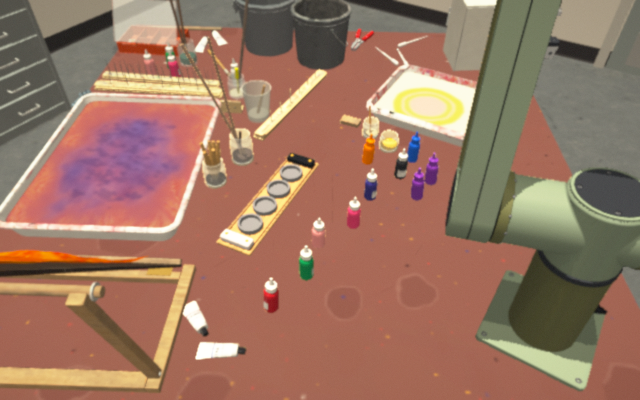

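The top view shows the white block at (257,167), so it is at the +y end, and the black block at (364,153). The bottles by top-view pixel: red (224,221), green (259,226), blush (290,217), rose (323,230), dark (362,225), black (402,236), orange (405,200), blue (430,234), purples (385,259) and (410,261). Two could pass for black: (362,225), which looks navy in the scene view at (371,184), and (402,236), which looks truly black at (402,163). I'll check with a close crop.

Run:
```python
import cv2,numpy as np
t=cv2.imread("pics/top0.png");s=cv2.imread("pics/scene0.png")
a=cv2.resize(t[135:275,205:445],None,fx=3.3,fy=2*1.65,interpolation=cv2.INTER_CUBIC)[:,:792]
cv2.imwrite("pics/c_top.png",a)
b=cv2.resize(s[125:325,210:450],None,fx=3,fy=3,interpolation=cv2.INTER_CUBIC);cv2.imwrite("pics/c_sc.png",b)
for n,(u,v) in dict(navy=(371,187),black=(402,167),rose=(354,217),red=(271,298),blush=(319,235)).items(): print(n,np.median(s[v-3:v+4,u-3:u+4].reshape(-1,3),axis=0))
```

```text
navy [90. 44. 48.]
black [38. 37. 39.]
rose [ 75.  48. 168.]
red [ 34.  28. 153.]
blush [107. 119. 199.]
```

View pics/c_top.png

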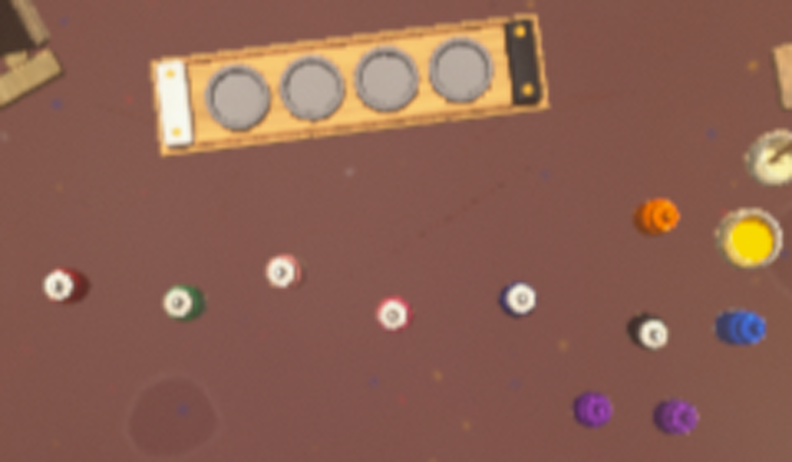

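View pics/c_sc.png

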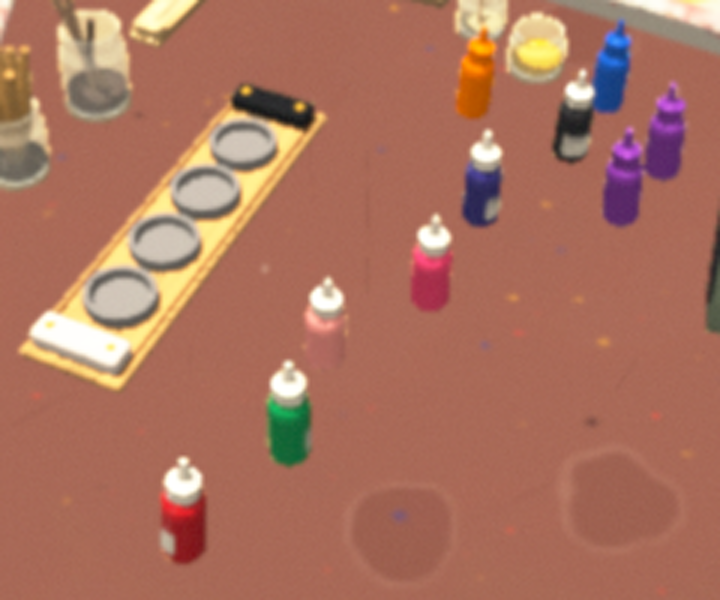

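The crops settle it: the navy bottle at top (362,225) is a decoy, and the true black is at (402,236). Blush is at (290,217), rose (323,230) and red (224,221). The white block sits next to cup_1. Next I'll measure.

```bash
cat > h.py <<'E'
import cv2,numpy as np
from workcell import read_state, optics, arm
np.set_printoptions(precision=4,suppress=True)
def cam(n,s=None):
    m=optics.camera_model(n)
    if n=="wrist":
        M=m["mount"];R=s["eef_rot"]@M[:3,:3];c=s["ee_pos"]+s["eef_rot"]@M[:3,3]
    else: R=m["R"].T;c=-R@m["t"]
    return m,R,c
def ray(n,uv,s=None):
    m,R,c=cam(n,s);K=m["mtx"];d=np.array([(uv[0]-K[0,2])/K[0,0],(uv[1]-K[1,2])/K[1,1]]);p=d.copy()
    for _ in range(8): p=d/(1+m["k1"]*(p@p))
    return c,R@np.array([*p,1])
def onz(n,uv,z,s=None):
    c,d=ray(n,uv,s);return c+d*(z-c[2])/d[2]
def tri(a,b):
    A=[];B=[]
    P=0;q=0
    for c,d in(a,b):
        d=d/np.linalg.norm(d);M=np.eye(3)-np.outer(d,d);P=P+M;q=q+M@c
    return np.linalg.solve(P,q)
def blobs(mask,amin,amax):
    n,l,st,ce=cv2.connectedComponentsWithStats(mask.astype(np.uint8))
    return [(ce[i],st[i]) for i in range(1,n) if amin<=st[i,4]<=amax]
def plan(pt,z,yaw=None):
    "shift mm in tool axes to bring TCP to pt,z ; turn"
    s=read_state();R=s["eef_rot"];d=np.array([pt[0],pt[1],z])-s["ee_pos"]
    return (R.T@d*1000).round(1)
E
python3 - <<'E'
from h import *
t=cv2.imread("pics/top0.png");s=cv2.imread("pics/scene0.png")
T=dict(red=(224,221),blush=(290,217),rose=(323,230),black=(402,236),navy=(362,225),green=(259,226))
S=dict(red=(271,288),blush=(319,225),rose=(354,204),black=(402,157),navy=(371,176),green=(306,252))
def near(img,uv,r):
    mn=img.min(2).astype(int);m=mn>140;k=np.zeros_like(m);k[uv[1]-r:uv[1]+r+1,uv[0]-r:uv[0]+r+1]=1
    b=blobs(m&k,6,400);return max(b,key=lambda q:q[1][4])
for n in T:
    a=near(t,T[n],8);b=near(s,S[n],9)
    print(n,a[0],a[1][4],b[0],b[1][4],"top z.07",onz("top",a[0],.07)[:2],"tri",tri(ray("top",a[0]),ray("scene",b[0])))
h=cv2.cvtColor(t,cv2.COLOR_BGR2HSV);roi=np.zeros(t.shape[:2],bool);roi[135:185,264:358]=1
P=[]
for c,st in sorted(blobs((h[...,1]<60)&roi,100,600),key=lambda q:q[0][0]):
    p=onz("top",c,.023)[:2];P.append(p);print("cup",c,st,p)
P=np.array(P);c=P.mean(0);u=np.linalg.svd(P-c)[2][0];u*=np.sign(u[1])
print(c,u,np.degrees(np.arctan2(u[0],u[1])),[(c+u*.066*k) for k in(1.5,.5,-.5,-1.5)])
E
```

```text
red [222.3333 220.8824] 51 [270.3607 285.2131] 122 top z.07 [0.458 0.242] tri [0.4584 0.2434 0.0648]
blush [289.5714 216.875 ] 56 [317.605  225.1092] 119 top z.07 [0.4694 0.0564] tri [0.4705 0.0576 0.0603]
rose [323.6364 229.7818] 55 [354.163  203.1848] 92 top z.07 [ 0.4341 -0.0377] tri [ 0.4349 -0.0373  0.068 ]
black [402.74 235.72] 50 [402.7647 154.4265] 68 top z.07 [ 0.4184 -0.2549] tri [ 0.4199 -0.2544  0.0687]
navy [362.5254 224.9322] 59 [371.4762 175.0833] 84 top z.07 [ 0.4477 -0.1446] tri [ 0.4487 -0.1444  0.0669]
green [258.44 226.26] 50 [305.5641 252.2821] 117 top z.07 [0.4434 0.142 ] tri [0.4444 0.1425 0.0706]
cup [276.4436 163.9491] [267 155  19  19 275] [0.624  0.0996]
cup [299.0289 161.2527] [290 152  19  19 277] [0.632  0.0343]
cup [321.6074 158.5148] [313 150  18  18 270] [ 0.64  -0.031]
cup [344.1328 155.6421] [335 147  19  19 271] [ 0.6485 -0.0962]
[0.6361 0.0017] [-0.1239  0.9923] -7.115327073303284 [array([0.6239, 0.0999]), array([0.6321, 0.0344]), array([ 0.6402, -0.0311]), array([ 0.6484, -0.0966])]
```

The manual's scale: shifts go in shares of 600 mm and turns go in shares of pi/2 rad. Converting my numbers, 265 mm / 600 = 0.4417, -161 mm / 600 = -0.2683, 0.331 rad / 1.5708 = 0.2107.

Call:
{"fn": "step_arm", "kwargs": {
  "rows": [0.0883,-0.0533,0,0.1082,0.1767,-0.1067,0,0.2107,0.265,-0.16,0,0.2107,0.3533,-0.215,0,0.2107,0.4417,-0.2683,0,0.2107],
  "grip": 54,
  "grip_force": 12
}}

```text
clock: 0.78
ee_pos: [0.4208, -0.2532, 0.2053]
eef_rot: [[0.992, 0.124, 0.0], [0.124, -0.992, 0.0], [0.0, -0.0, -1.0]]
ft_force: [-0.3, -0.3, 0.7]
finger_gap: 0.054
finger_force: 0.0
```

Run:
```python
from h import *
s=read_state();im=optics.capture("wrist");cv2.imwrite("pics/w1.png",im)
print(s["clock"],s["ee_pos"],s["eef_rot"],s["finger_gap"],s["ft_force"]);print(plan((.4195,-.2545),.026))
```

```text
0.775 [ 0.4208 -0.2532  0.2053] [[ 0.9923  0.1241  0.0001]
 [ 0.1241 -0.9923  0.    ]
 [ 0.0001 -0.     -1.    ]] 0.05395784681695606 [-0.2881 -0.3413  0.6618]
[ -6.2   8.5 179.2]
```

View pics/w1.png

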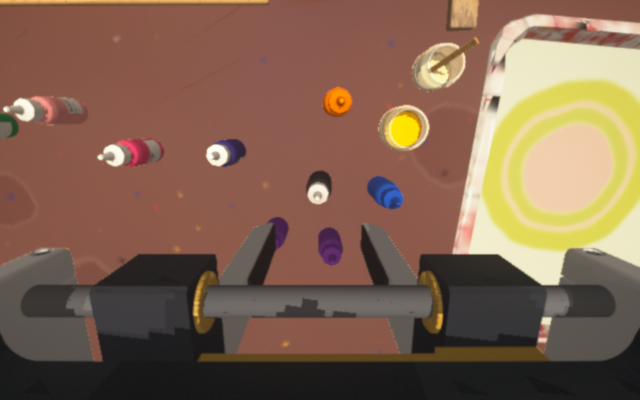

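The wrist view shows the black bottle at (318,190), between the fingers in the closing direction, with blue at (385,192) and the purples at (278,230) and (330,245), which fall clear of the fingers.

Run:
```python
from h import *
s=read_state();im=optics.capture("wrist")
print(s["clock"],s["ee_pos"],s["eef_rot"][:2,:2],s["joint_pos"])
m=im.min(2)>140;k=np.zeros_like(m);k[175:205,305:332]=1
for c,st in blobs(m&k,20,600): print(c,st,onz("wrist",c,.07,s),onz("wrist",c,.075,s))
print(plan((.4195,-.2545),.026))
```

```text
0.825 [ 0.4241 -0.2464  0.2052] [[ 0.9914  0.1307]
 [ 0.1307 -0.9914]] [-40.5415   1.4671  99.8729   0.3795  78.7599  41.8758]
[323.131  196.6706] [314 188  18  17 252] [ 0.4187 -0.2529  0.07  ] [ 0.4198 -0.2527  0.075 ]
[ -3.5   4.7 179.1]
```

Call:
{"fn": "step_arm", "kwargs": {
  "rows": [0,0,0,0,-0.0017,-0.0017,0.0833,0,-0.0017,-0.0017,0.1667,0,-0.0017,-0.0017,0.2417,0,-0.0017,-0.0017,0.2983,0]
}}

```text
clock: 1.5
ee_pos: [0.4172, -0.2554, 0.0243]
eef_rot: [[0.993, 0.121, -0.002], [0.121, -0.993, 0.001], [-0.002, -0.001, -1.0]]
ft_force: [-1.1, 0.0, 0.8]
finger_gap: 0.0537
finger_force: 0.0
```

Call:
{"fn": "step_arm", "kwargs": {
  "rows": [0,0,0,0,0,0,0,0]
}}

```text
clock: 1.75
ee_pos: [0.4194, -0.256, 0.0276]
eef_rot: [[0.992, 0.123, 0.001], [0.123, -0.992, -0.001], [0.001, 0.002, -1.0]]
ft_force: [0.0, 0.3, 0.5]
finger_gap: 0.0539
finger_force: 0.0
```

Call:
{"fn": "step_arm", "kwargs": {
  "rows": [0,0,0,0,0,0,0,0,0,0,0,0,0,0,0,0],
  "grip": 20
}}

```text
clock: 2.25
ee_pos: [0.4198, -0.2548, 0.0274]
eef_rot: [[0.992, 0.125, 0.001], [0.125, -0.992, -0.001], [0.001, 0.001, -1.0]]
ft_force: [-0.1, 0.1, 5.6]
finger_gap: 0.0296
finger_force: 12.0
```

Call:
{"fn": "step_arm", "kwargs": {
  "rows": [0,0,-0.025,0,0,0,-0.075,0,0,0,-0.1333,0,0,0,-0.1833,0,0,0,-0.1833,0]
}}

```text
clock: 2.88
ee_pos: [0.4209, -0.2557, 0.1395]
eef_rot: [[0.992, 0.125, 0.005], [0.125, -0.992, -0.004], [0.004, 0.005, -1.0]]
ft_force: [-0.1, 0.1, -0.5]
finger_gap: 0.0294
finger_force: 11.9
```

Converted, 195 mm / 600 = 0.325, 155 mm / 600 = 0.2583.

Call:
{"fn": "step_arm", "kwargs": {
  "rows": [0.0417,-0.0217,0,0,0.1083,-0.0567,0,0,0.1833,-0.095,0,0,0.2583,-0.135,0,0,0.325,-0.17,0,0]
}}

```text
clock: 3.5
ee_pos: [0.5998, -0.127, 0.1342]
eef_rot: [[0.992, 0.125, -0.003], [0.125, -0.992, 0.001], [-0.003, -0.002, -1.0]]
ft_force: [-0.3, -0.3, -0.8]
finger_gap: 0.0297
finger_force: 11.9
```

Converted, 51 mm / 600 = 0.085, 35 mm / 600 = 0.0583.

Call:
{"fn": "step_arm", "kwargs": {
  "rows": [0.0583,-0.03,0,0,0.085,-0.045,0,0,0.085,-0.045,0,0,0.085,-0.045,0,0,0.085,-0.045,0,0]
}}

```text
clock: 4.12
ee_pos: [0.6461, -0.0967, 0.1364]
eef_rot: [[0.992, 0.123, -0.001], [0.123, -0.992, -0.0], [-0.001, 0.0, -1.0]]
ft_force: [-0.3, -0.7, -0.0]
finger_gap: 0.0295
finger_force: 11.9
```

Run:
```python
from h import *
s=read_state();im=optics.capture("wrist");cv2.imwrite("pics/w2.png",im)
print(s["clock"],s["ee_pos"],s["eef_rot"],s["finger_gap"],s["finger_force"]);print(plan((.6484,-.0966),.0445))
```

```text
4.125 [ 0.6461 -0.0967  0.1364] [[ 0.9924  0.123  -0.0007]
 [ 0.123  -0.9924 -0.0001]
 [-0.0007  0.     -1.    ]] 0.02948095199340004 11.889188980712788
[ 2.1  0.2 92.1]
```

View pics/w2.png

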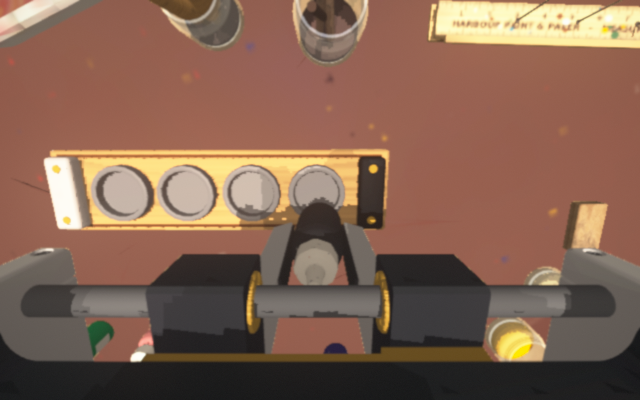

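The wrist view shows black held upright above cup_4 (316,190), with cups 1–3 clear at (122,192), (187,192) and (251,192). I'll cross-check the cup positions from this view.

Run:
```python
from h import *
im=cv2.imread("pics/w2.png");s=read_state()
print(s["ee_pos"])
h=cv2.cvtColor(im,cv2.COLOR_BGR2HSV);roi=np.zeros(im.shape[:2],bool);roi[155:226,88:285]=1
for c,st in blobs((h[...,1]<60)&roi,1000,6000):
    u=(st[0]+st[2]/2,st[1]+st[3]/2);print(c,st,onz("wrist",u,.025,s))
```

```text
[ 0.6463 -0.0966  0.1366]
[121.0547 193.1232] [  92  166   57   54 2305] [0.6244 0.0982 0.025 ]
[186.1967 192.8832] [ 157  166   58   54 2338] [0.6325 0.0333 0.025 ]
[251.2127 192.4382] [ 224  166   56   54 2355] [ 0.6407 -0.0321  0.025 ]
```

Converted, 93 mm / 600 = 0.155, 88 mm / 600 = 0.1467.

Call:
{"fn": "step_arm", "kwargs": {
  "rows": [0.0033,0.0017,0.0333,0,0.0033,0.0017,0.0833,0,0.0033,0.0017,0.125,0,0.0033,0.0017,0.1467,0,0.0033,0.0017,0.155,0]
}}

```text
clock: 4.8
ee_pos: [0.6483, -0.0963, 0.0425]
eef_rot: [[0.992, 0.124, -0.002], [0.124, -0.992, 0.001], [-0.002, -0.001, -1.0]]
ft_force: [-3.4, -0.3, 6.4]
finger_gap: 0.0292
finger_force: 12.0
```

Call:
{"fn": "step_arm", "kwargs": {
  "rows": [0,0,0,0,0,0,0,0]
}}

```text
clock: 5.05
ee_pos: [0.6501, -0.0966, 0.0445]
eef_rot: [[0.992, 0.124, 0.002], [0.124, -0.992, -0.001], [0.002, 0.001, -1.0]]
ft_force: [-0.6, -0.9, -0.9]
finger_gap: 0.0296
finger_force: 11.9
```

Converted, 2 mm / 600 = 0.0033, -1 mm / 600 = -0.0017.

Call:
{"fn": "step_arm", "kwargs": {
  "rows": [-0.0017,0,0.0017,0,-0.0017,0,0.0033,0,-0.0017,0,0.0033,0]
}}

```text
clock: 5.42
ee_pos: [0.6486, -0.0966, 0.0425]
eef_rot: [[0.992, 0.125, 0.001], [0.125, -0.992, -0.0], [0.001, 0.0, -1.0]]
ft_force: [-1.6, 0.9, 5.0]
finger_gap: 0.0296
finger_force: 12.0
```

Call:
{"fn": "step_arm", "kwargs": {
  "rows": [0,0,0,0,0,0,0,0,0,0,0,0],
  "grip": 46
}}

```text
clock: 5.8
ee_pos: [0.6479, -0.0964, 0.041]
eef_rot: [[0.992, 0.124, -0.001], [0.124, -0.992, 0.0], [-0.001, -0.0, -1.0]]
ft_force: [-0.7, -1.0, -0.2]
finger_gap: 0.0462
finger_force: 0.0
```

Converted, -120 mm / 600 = -0.2, -90 mm / 600 = -0.15.

Call:
{"fn": "step_arm", "kwargs": {
  "rows": [0,0,-0.025,0,0,0,-0.0833,0,0,0,-0.15,0,0,0,-0.2,0,0,0,-0.2,0]
}}

```text
clock: 6.42
ee_pos: [0.651, -0.0972, 0.1663]
eef_rot: [[0.992, 0.124, 0.008], [0.125, -0.992, -0.002], [0.008, 0.003, -1.0]]
ft_force: [0.5, -0.6, 0.1]
finger_gap: 0.0461
finger_force: 0.0
```

Run:
```python
from h import *
s=read_state();print(s["clock"],s["ee_pos"],s["eef_rot"])
for n,p in dict(rose=(.4345,-.0375),blush=(.470,.057),red=(.458,.2428)).items(): print(n,plan(p,.027))
```

```text
6.425 [ 0.651  -0.0972  0.1663] [[ 0.9922  0.1245  0.0085]
 [ 0.1245 -0.9922 -0.0024]
 [ 0.0081  0.0034 -1.    ]]
rose [-208.5  -86.7  137.3]
blush [-161.5 -176.   137.4]
red [-150.3 -361.9  136.8]
```

Call:
{"fn": "step_arm", "kwargs": {
  "rows": [-0.05,-0.02,0,0,-0.1333,-0.055,0,0,-0.2167,-0.09,0,0,-0.2917,-0.1217,0,0,-0.3417,-0.1417,0,0],
  "grip": 54
}}

```text
clock: 7.05
ee_pos: [0.4309, -0.0366, 0.1596]
eef_rot: [[0.992, 0.125, -0.004], [0.125, -0.992, 0.001], [-0.003, -0.001, -1.0]]
ft_force: [-0.6, -0.0, -0.5]
finger_gap: 0.0541
finger_force: 0.0
```

Call:
{"fn": "step_arm", "kwargs": {
  "rows": [0,0,0,0,0,0,0,0]
}}

```text
clock: 7.3
ee_pos: [0.4349, -0.0379, 0.1612]
eef_rot: [[0.992, 0.124, 0.001], [0.124, -0.992, -0.0], [0.001, 0.0, -1.0]]
ft_force: [0.8, -0.4, 0.3]
finger_gap: 0.0538
finger_force: 0.0
```

```bash
cat >> h.py <<'E'
def check(name,z=.07):
    s=read_state();im=optics.capture("wrist");cv2.imwrite(f"pics/w_{name}.png",im)
    print(s["clock"],s["ee_pos"])
    m=im.min(2)>140;k=np.zeros_like(m);k[150:280,290:350]=1
    for c,st in blobs(m&k,60,3000): print(c,st,onz("wrist",c,z,s))
E
python3 - <<'E'
from h import *
check("rose");print(plan((.4345,-.0375),.027))
E
```

```text
7.3 [ 0.4349 -0.0379  0.1612]
[315.4493 202.4576] [303 190  25  26 483] [ 0.4327 -0.0368  0.07  ]
[ -0.8  -0.7 134.4]
```

Converted, 134 mm / 600 = 0.2233, 130 mm / 600 = 0.2167.

Call:
{"fn": "step_arm", "kwargs": {
  "rows": [-0.0017,-0.0017,0.05,0,-0.0017,-0.0017,0.1167,0,-0.0017,-0.0017,0.1833,0,-0.0017,-0.0017,0.2167,0,-0.0017,-0.0017,0.2233,0]
}}

```text
clock: 7.98
ee_pos: [0.4326, -0.0368, 0.0257]
eef_rot: [[0.992, 0.124, -0.004], [0.124, -0.992, 0.001], [-0.003, -0.001, -1.0]]
ft_force: [-0.3, -0.2, -0.1]
finger_gap: 0.054
finger_force: 0.0
```

Call:
{"fn": "step_arm", "kwargs": {
  "rows": [0,0,0,0,0,0,0,0]
}}

```text
clock: 8.22
ee_pos: [0.4346, -0.0372, 0.0285]
eef_rot: [[0.992, 0.124, 0.002], [0.124, -0.992, -0.001], [0.002, 0.001, -1.0]]
ft_force: [0.7, 0.0, 0.0]
finger_gap: 0.0542
finger_force: 0.0
```

Call:
{"fn": "step_arm", "kwargs": {
  "rows": [0,0,0,0,0,0,0,0,0,0,0,0,0,0,0,0],
  "grip": 20
}}

```text
clock: 8.72
ee_pos: [0.4334, -0.0369, 0.0278]
eef_rot: [[0.992, 0.124, 0.001], [0.124, -0.992, -0.0], [0.001, 0.0, -1.0]]
ft_force: [-0.4, 0.9, 1.9]
finger_gap: 0.03
finger_force: 11.9
```

Converted, -110 mm / 600 = -0.1833, -80 mm / 600 = -0.1333.

Call:
{"fn": "step_arm", "kwargs": {
  "rows": [0,0,-0.025,0,0,0,-0.075,0,0,0,-0.1333,0,0,0,-0.1833,0,0,0,-0.1833,0]
}}

```text
clock: 9.35
ee_pos: [0.4355, -0.0374, 0.1406]
eef_rot: [[0.992, 0.125, 0.007], [0.125, -0.992, -0.002], [0.007, 0.003, -1.0]]
ft_force: [0.9, -0.7, -0.6]
finger_gap: 0.0299
finger_force: 11.9
```

Run:
```python
from h import *
print(read_state()["ee_pos"],plan((.6323,.034),.0445))
```

```text
[ 0.4355 -0.0374  0.1406] [203.5 -46.7  97.3]
```

Converted, 206 mm / 600 = 0.3433, 170 mm / 600 = 0.2833.

Call:
{"fn": "step_arm", "kwargs": {
  "rows": [0.0417,-0.01,0,0,0.1167,-0.0267,0,0,0.2,-0.045,0,0,0.2833,-0.0633,0,0,0.3433,-0.0767,0,0]
}}

```text
clock: 9.98
ee_pos: [0.6324, 0.0354, 0.1354]
eef_rot: [[0.992, 0.125, -0.003], [0.125, -0.992, 0.0], [-0.003, -0.001, -1.0]]
ft_force: [0.2, -0.2, -0.3]
finger_gap: 0.0299
finger_force: 11.9
```

Call:
{"fn": "step_arm", "kwargs": {
  "rows": [0,0,0,0,0,0,0,0,0,0,0,0,0,0,0,0]
}}

```text
clock: 10.48
ee_pos: [0.631, 0.0341, 0.1376]
eef_rot: [[0.992, 0.124, -0.0], [0.124, -0.992, -0.0], [-0.0, 0.0, -1.0]]
ft_force: [0.1, 1.0, 0.4]
finger_gap: 0.0295
finger_force: 11.9
```

Converted, 90 mm / 600 = 0.15, 85 mm / 600 = 0.1417.

Call:
{"fn": "step_arm", "kwargs": {
  "rows": [0.0017,0,0.0417,0,0.0017,0,0.0917,0,0.0017,0,0.125,0,0.0017,0,0.1417,0,0.0017,0,0.15,0]
}}

```text
clock: 11.1
ee_pos: [0.6329, 0.0345, 0.0474]
eef_rot: [[0.992, 0.124, 0.0], [0.124, -0.992, -0.0], [0.0, 0.0, -1.0]]
ft_force: [0.6, 0.2, -0.7]
finger_gap: 0.0304
finger_force: 11.9
```

Converted, 4 mm / 600 = 0.0067, 2 mm / 600 = 0.0033.

Call:
{"fn": "step_arm", "kwargs": {
  "rows": [0,0,0.0033,0,0,0,0.0067,0,0,0,0.0067,0,0,0,0.0067,0]
}}

```text
clock: 11.6
ee_pos: [0.633, 0.0346, 0.0438]
eef_rot: [[0.992, 0.124, 0.001], [0.124, -0.992, -0.0], [0.001, 0.0, -1.0]]
ft_force: [-0.4, 0.7, -0.2]
finger_gap: 0.0301
finger_force: 11.9
```

Call:
{"fn": "step_arm", "kwargs": {
  "rows": [0,0,0,0,0,0,0,0,0,0,0,0],
  "grip": 46
}}

```text
clock: 11.98
ee_pos: [0.6328, 0.0346, 0.0435]
eef_rot: [[0.992, 0.124, 0.0], [0.124, -0.992, 0.0], [0.0, 0.0, -1.0]]
ft_force: [-0.1, -0.4, 0.3]
finger_gap: 0.0456
finger_force: 0.0
```

Converted, -120 mm / 600 = -0.2, -90 mm / 600 = -0.15.

Call:
{"fn": "step_arm", "kwargs": {
  "rows": [0,0,-0.025,0,0,0,-0.0833,0,0,0,-0.15,0,0,0,-0.2,0,0,0,-0.2,0]
}}

```text
clock: 12.6
ee_pos: [0.6357, 0.0345, 0.1682]
eef_rot: [[0.992, 0.125, 0.009], [0.125, -0.992, -0.001], [0.009, 0.002, -1.0]]
ft_force: [-0.2, -0.0, 1.2]
finger_gap: 0.0461
finger_force: 0.0
```

Converted, -158 mm / 600 = -0.2633, -140 mm / 600 = -0.2333.

Call:
{"fn": "step_arm", "kwargs": {
  "rows": [-0.0417,-0.0117,0,0,-0.1083,-0.0283,0,0,-0.175,-0.0467,0,0,-0.2333,-0.0633,0,0,-0.2633,-0.0717,0,0],
  "grip": 54
}}

```text
clock: 13.22
ee_pos: [0.4675, 0.058, 0.1616]
eef_rot: [[0.992, 0.125, -0.004], [0.125, -0.992, 0.0], [-0.004, -0.001, -1.0]]
ft_force: [0.4, -0.8, -0.5]
finger_gap: 0.0541
finger_force: 0.0
```

Call:
{"fn": "step_arm", "kwargs": {
  "rows": [0,0,0,0,0,0,0,0,0,0,0,0]
}}

```text
clock: 13.6
ee_pos: [0.4714, 0.0574, 0.1633]
eef_rot: [[0.992, 0.124, -0.0], [0.124, -0.992, -0.0], [-0.0, 0.0, -1.0]]
ft_force: [0.0, 0.1, 0.1]
finger_gap: 0.0539
finger_force: 0.0
```

Run:
```python
from h import *
check("blush");print(plan((.470,.057),.027))
```

```text
13.6 [0.4714 0.0574 0.1633]
[317.4892 200.5264] [305 186  25  28 511] [0.4708 0.0568 0.07  ]
[ -1.4   0.2 136.3]
```

Converted, 136 mm / 600 = 0.2267, 130 mm / 600 = 0.2167.

Call:
{"fn": "step_arm", "kwargs": {
  "rows": [-0.0017,0,0.05,0,-0.0017,0,0.1167,0,-0.0017,0,0.1833,0,-0.0017,0,0.2167,0,-0.0017,0,0.2267,0]
}}

```text
clock: 14.28
ee_pos: [0.4687, 0.0574, 0.0258]
eef_rot: [[0.992, 0.124, -0.003], [0.124, -0.992, 0.0], [-0.003, -0.001, -1.0]]
ft_force: [-0.6, 0.3, 0.5]
finger_gap: 0.0539
finger_force: 0.0
```

Call:
{"fn": "step_arm", "kwargs": {
  "rows": [0,0,0,0,0,0,0,0]
}}

```text
clock: 14.52
ee_pos: [0.471, 0.0574, 0.0286]
eef_rot: [[0.992, 0.124, 0.002], [0.124, -0.992, -0.0], [0.002, 0.0, -1.0]]
ft_force: [0.2, 0.1, -0.5]
finger_gap: 0.0542
finger_force: 0.0
```

Call:
{"fn": "step_arm", "kwargs": {
  "rows": [0,0,0,0,0,0,0,0,0,0,0,0,0,0,0,0],
  "grip": 20
}}

```text
clock: 15.02
ee_pos: [0.47, 0.0575, 0.0278]
eef_rot: [[0.992, 0.124, 0.001], [0.124, -0.992, 0.0], [0.001, 0.0, -1.0]]
ft_force: [-0.0, 0.5, 1.8]
finger_gap: 0.0294
finger_force: 11.8
```

Converted, -110 mm / 600 = -0.1833, -80 mm / 600 = -0.1333.

Call:
{"fn": "step_arm", "kwargs": {
  "rows": [0,0,-0.025,0,0,0,-0.075,0,0,0,-0.1333,0,0,0,-0.1833,0,0,0,-0.1833,0]
}}

```text
clock: 15.65
ee_pos: [0.4722, 0.0574, 0.1407]
eef_rot: [[0.992, 0.125, 0.007], [0.125, -0.992, -0.0], [0.007, 0.001, -1.0]]
ft_force: [-0.4, -0.2, -0.4]
finger_gap: 0.0291
finger_force: 11.8
```

Converted, 158 mm / 600 = 0.2633, 140 mm / 600 = 0.2333.

Call:
{"fn": "step_arm", "kwargs": {
  "rows": [0.0417,-0.0067,0,0,0.1083,-0.015,0,0,0.175,-0.025,0,0,0.2333,-0.0333,0,0,0.2633,-0.0367,0,0]
}}

```text
clock: 16.27
ee_pos: [0.624, 0.0993, 0.1352]
eef_rot: [[0.992, 0.125, -0.003], [0.125, -0.992, -0.0], [-0.003, -0.0, -1.0]]
ft_force: [-0.3, -0.5, -0.6]
finger_gap: 0.0292
finger_force: 11.8
```

Call:
{"fn": "step_arm", "kwargs": {
  "rows": [0,0,0,0,0,0,0,0,0,0,0,0,0,0,0,0]
}}

```text
clock: 16.77
ee_pos: [0.6231, 0.0989, 0.1376]
eef_rot: [[0.992, 0.124, -0.0], [0.124, -0.992, -0.0], [-0.0, 0.0, -1.0]]
ft_force: [-0.1, 0.5, -0.3]
finger_gap: 0.0293
finger_force: 11.8
```

Converted, 90 mm / 600 = 0.15, 85 mm / 600 = 0.1417.

Call:
{"fn": "step_arm", "kwargs": {
  "rows": [0.0017,0,0.0417,0,0.0017,0,0.0917,0,0.0017,0,0.125,0,0.0017,0,0.1417,0,0.0017,0,0.15,0]
}}

```text
clock: 17.4
ee_pos: [0.6248, 0.0991, 0.0473]
eef_rot: [[0.992, 0.124, 0.0], [0.124, -0.992, -0.0], [0.0, 0.0, -1.0]]
ft_force: [-0.2, 0.3, -0.6]
finger_gap: 0.0293
finger_force: 11.8
```

Converted, 4 mm / 600 = 0.0067, 2 mm / 600 = 0.0033.

Call:
{"fn": "step_arm", "kwargs": {
  "rows": [0,0,0.0033,0,0,0,0.0067,0,0,0,0.0067,0,0,0,0.0067,0]
}}

```text
clock: 17.9
ee_pos: [0.625, 0.0991, 0.0439]
eef_rot: [[0.992, 0.124, 0.001], [0.124, -0.992, 0.0], [0.001, 0.0, -1.0]]
ft_force: [-0.6, 0.1, 0.3]
finger_gap: 0.0293
finger_force: 11.8
```

Call:
{"fn": "step_arm", "kwargs": {
  "rows": [0,0,0,0,0,0,0,0,0,0,0,0],
  "grip": 46
}}

```text
clock: 18.27
ee_pos: [0.6247, 0.0991, 0.0435]
eef_rot: [[0.992, 0.124, 0.0], [0.124, -0.992, 0.0], [0.0, -0.0, -1.0]]
ft_force: [-0.7, -0.1, 0.6]
finger_gap: 0.0458
finger_force: 0.0
```

Converted, -120 mm / 600 = -0.2, -90 mm / 600 = -0.15.

Call:
{"fn": "step_arm", "kwargs": {
  "rows": [0,0,-0.025,0,0,0,-0.0833,0,0,0,-0.15,0,0,0,-0.2,0,0,0,-0.2,0]
}}

```text
clock: 18.9
ee_pos: [0.6276, 0.0992, 0.1682]
eef_rot: [[0.992, 0.125, 0.009], [0.125, -0.992, 0.0], [0.009, 0.001, -1.0]]
ft_force: [-0.3, -0.3, -0.0]
finger_gap: 0.0457
finger_force: 0.0
```

Converted, -163 mm / 600 = -0.2717, -147 mm / 600 = -0.245.

Call:
{"fn": "step_arm", "kwargs": {
  "rows": [-0.0333,-0.0367,0,0,-0.0917,-0.1017,0,0,-0.15,-0.1667,0,0,-0.2083,-0.23,0,0,-0.245,-0.2717,0,0],
  "grip": 54
}}

```text
clock: 19.52
ee_pos: [0.4554, 0.2434, 0.1617]
eef_rot: [[0.992, 0.126, -0.003], [0.126, -0.992, -0.001], [-0.003, 0.0, -1.0]]
ft_force: [0.3, 0.1, 0.3]
finger_gap: 0.0542
finger_force: 0.0
```

Call:
{"fn": "step_arm", "kwargs": {
  "rows": [0,0,0,0,0,0,0,0,0,0,0,0,0,0,0,0]
}}

```text
clock: 20.02
ee_pos: [0.4593, 0.2418, 0.1633]
eef_rot: [[0.992, 0.123, -0.0], [0.123, -0.992, -0.0], [-0.0, 0.0, -1.0]]
ft_force: [0.2, 0.2, 0.2]
finger_gap: 0.054
finger_force: 0.0
```

Run:
```python
from h import *
check("red");print(plan((.458,.243),.027))
```

```text
20.025 [0.4593 0.2418 0.1633]
[314.5388 203.9795] [303 192  24  24 438] [0.455  0.2436 0.07  ]
[ -1.   -1.2 136.3]
```

Converted, 136 mm / 600 = 0.2267, 130 mm / 600 = 0.2167.

Call:
{"fn": "step_arm", "kwargs": {
  "rows": [-0.0033,-0.0017,0.05,0,-0.0033,-0.0017,0.1167,0,-0.0033,-0.0017,0.1833,0,-0.0033,-0.0017,0.2167,0,-0.0033,-0.0017,0.2267,0]
}}

```text
clock: 20.7
ee_pos: [0.4554, 0.2426, 0.0259]
eef_rot: [[0.992, 0.124, -0.003], [0.124, -0.992, -0.001], [-0.003, 0.001, -1.0]]
ft_force: [1.0, -0.4, 0.2]
finger_gap: 0.0537
finger_force: 0.0
```

Call:
{"fn": "step_arm", "kwargs": {
  "rows": [0,0,0,0,0,0,0,0]
}}

```text
clock: 20.95
ee_pos: [0.4577, 0.2436, 0.0287]
eef_rot: [[0.992, 0.124, 0.003], [0.124, -0.992, 0.001], [0.003, -0.001, -1.0]]
ft_force: [-0.1, 0.0, 1.0]
finger_gap: 0.0543
finger_force: 0.0
```

Call:
{"fn": "step_arm", "kwargs": {
  "rows": [0,0,0,0,0,0,0,0,0,0,0,0,0,0,0,0],
  "grip": 20
}}

```text
clock: 21.45
ee_pos: [0.4567, 0.2435, 0.0279]
eef_rot: [[0.992, 0.125, 0.001], [0.125, -0.992, 0.0], [0.001, -0.0, -1.0]]
ft_force: [-0.3, 0.5, 2.4]
finger_gap: 0.0301
finger_force: 11.8
```

Call:
{"fn": "step_arm", "kwargs": {
  "rows": [0,0,-0.025,0,0,0,-0.075,0,0,0,-0.1333,0,0,0,-0.2,0,0,0,-0.2333,0]
}}

```text
clock: 22.08
ee_pos: [0.4578, 0.2437, 0.171]
eef_rot: [[0.992, 0.125, 0.005], [0.125, -0.992, 0.001], [0.005, -0.001, -1.0]]
ft_force: [0.2, 0.4, -0.9]
finger_gap: 0.0303
finger_force: 11.8
```

Converted, 222 mm / 600 = 0.37, 172 mm / 600 = 0.2867.

Call:
{"fn": "step_arm", "kwargs": {
  "rows": [0.02,0.0417,0,0,0.0583,0.1167,0,0,0.1017,0.2017,0,0,0.145,0.2867,0,0,0.1867,0.37,0,0]
}}

```text
clock: 22.7
ee_pos: [0.5961, 0.0353, 0.1684]
eef_rot: [[0.992, 0.124, 0.001], [0.124, -0.992, 0.0], [0.001, 0.0, -1.0]]
ft_force: [-0.2, 0.2, -0.3]
finger_gap: 0.0304
finger_force: 11.8
```

Call:
{"fn": "step_arm", "kwargs": {
  "rows": [0.0433,0.085,0,0,0.06,0.1217,0,0,0.06,0.1217,0,0,0.06,0.1217,0,0,0.06,0.1217,0,0]
}}

```text
clock: 23.32
ee_pos: [0.6391, -0.029, 0.1676]
eef_rot: [[0.992, 0.127, -0.001], [0.127, -0.992, 0.0], [-0.001, -0.001, -1.0]]
ft_force: [-0.3, 0.6, 0.3]
finger_gap: 0.0301
finger_force: 11.8
```

Call:
{"fn": "step_arm", "kwargs": {
  "rows": [0,0,0,0,0,0,0,0]
}}

```text
clock: 23.58
ee_pos: [0.6398, -0.0302, 0.1676]
eef_rot: [[0.992, 0.125, 0.0], [0.125, -0.992, 0.0], [0.0, -0.0, -1.0]]
ft_force: [-0.5, -0.1, -1.2]
finger_gap: 0.0301
finger_force: 11.8
```

Run:
```python
from h import *
print(plan((.6405,-.0316),.0429));cv2.imwrite("pics/t2.png",optics.capture("top")[130:250,210:450].repeat(3,0).repeat(3,1))
cv2.imwrite("pics/w3.png",optics.capture("wrist"))
```

```text
[  0.5   1.4 124.7]
```

View pics/w3.png

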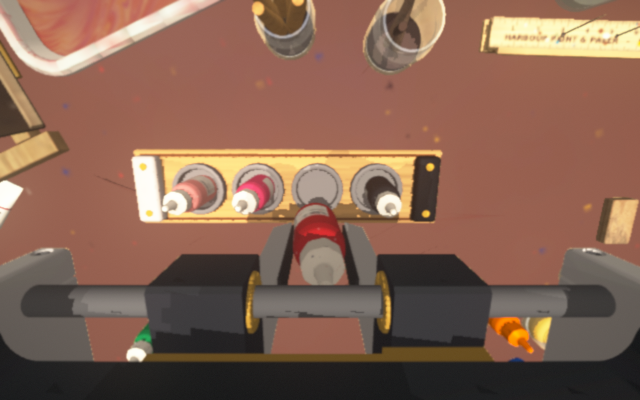

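The wrist view shows blush (195,190), rose (255,190) and black (380,190) standing upright in their cups. Red is held over the empty cup_3 (317,187).

Converted, 119 mm / 600 = 0.1983, 113 mm / 600 = 0.1883.

Call:
{"fn": "step_arm", "kwargs": {
  "rows": [0.0017,0.0017,0.05,0,0.0017,0.0017,0.1167,0,0.0017,0.0017,0.1667,0,0.0017,0.0017,0.1883,0,0.0017,0.0017,0.1983,0]
}}

```text
clock: 24.3
ee_pos: [0.6412, -0.0319, 0.0481]
eef_rot: [[0.992, 0.124, -0.0], [0.124, -0.992, 0.0], [-0.0, -0.0, -1.0]]
ft_force: [0.5, 1.0, -0.1]
finger_gap: 0.0302
finger_force: 11.8
```

Converted, 5 mm / 600 = 0.0083, 4 mm / 600 = 0.0067.

Call:
{"fn": "step_arm", "kwargs": {
  "rows": [0,0,0.0033,0,0,0,0.0067,0,0,0,0.0083,0,0,0,0.0083,0]
}}

```text
clock: 24.8
ee_pos: [0.6413, -0.0319, 0.0439]
eef_rot: [[0.992, 0.124, 0.001], [0.124, -0.992, -0.0], [0.001, 0.0, -1.0]]
ft_force: [0.1, -0.2, -0.7]
finger_gap: 0.0303
finger_force: 11.8
```

Call:
{"fn": "step_arm", "kwargs": {
  "rows": [0,0,0,0,0,0,0,0,0,0,0,0],
  "grip": 46
}}

```text
clock: 25.18
ee_pos: [0.6412, -0.0319, 0.0436]
eef_rot: [[0.992, 0.124, 0.0], [0.124, -0.992, -0.0], [0.0, 0.0, -1.0]]
ft_force: [-0.2, -0.3, 0.1]
finger_gap: 0.0459
finger_force: 0.0
```

Converted, -140 mm / 600 = -0.2333, -130 mm / 600 = -0.2167.

Call:
{"fn": "step_arm", "kwargs": {
  "rows": [0,0,-0.025,0,0,0,-0.0833,0,0,0,-0.15,0,0,0,-0.2167,0,0,0,-0.2333,0]
}}

```text
clock: 25.8
ee_pos: [0.6437, -0.0323, 0.1885]
eef_rot: [[0.992, 0.124, 0.008], [0.125, -0.992, -0.002], [0.008, 0.003, -1.0]]
ft_force: [0.6, 0.4, -0.4]
finger_gap: 0.046
finger_force: 0.0
```

Converted, -210 mm / 600 = -0.35, -190 mm / 600 = -0.3167.

Call:
{"fn": "step_arm", "kwargs": {
  "rows": [-0.0667,0,0,0,-0.15,0,-0.0333,0,-0.2333,0,-0.0667,0,-0.3167,0,-0.0667,0,-0.35,0,-0.0667,0]
}}

```text
clock: 26.42
ee_pos: [0.4298, -0.0577, 0.2225]
eef_rot: [[0.992, 0.124, -0.002], [0.124, -0.992, 0.0], [-0.002, -0.001, -1.0]]
ft_force: [0.3, -0.2, -0.3]
finger_gap: 0.0458
finger_force: 0.0
```

Call:
{"fn": "step_arm", "kwargs": {
  "rows": [0,0,0,0,0,0,0,0]
}}

```text
clock: 26.68
ee_pos: [0.4333, -0.058, 0.2232]
eef_rot: [[0.992, 0.124, 0.0], [0.124, -0.992, 0.0], [0.0, -0.0, -1.0]]
ft_force: [0.8, 0.2, 0.1]
finger_gap: 0.0458
finger_force: 0.0
```

Run:
```python
from h import *
s=read_state();im=optics.capture("wrist");sc=optics.capture("scene")
print(s["clock"],s["ee_pos"],s["ft_force"])
v=np.vstack([im[:230],cv2.resize(sc[110:270,190:440],(640,370))[:360]]);cv2.imwrite("pics/fin.png",v)
t=optics.capture("top");m=t.min(2)>140;k=np.zeros_like(m);k[125:185,264:358]=1
for c,st in blobs(m&k,8,400):print(c,st[4],onz("top",c,.085))
```

```text
26.675 [ 0.4333 -0.058   0.2232] [0.8472 0.2184 0.0666]
[322.5094 154.    ] 53 [ 0.6421 -0.0342  0.085 ]
[345.0667 152.2222] 45 [ 0.6471 -0.0963  0.085 ]
[296.6296 157.8889] 81 [0.6312 0.037  0.085 ]
[338.2222 156.3333] 9 [ 0.6356 -0.0774  0.085 ]
[273.625  161.6806] 72 [0.6206 0.1002 0.085 ]
[315.8235 160.    ] 17 [ 0.6254 -0.0159  0.085 ]
```

View pics/fin.png

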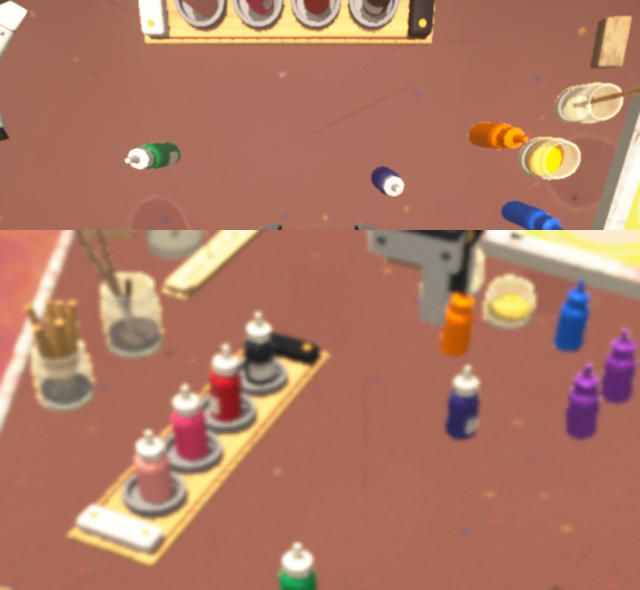

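The final view shows all four bottles upright in the cups, blush to black starting from the white end. They sit within about 4 mm of the cup centres, the decoys haven't moved, and the arm is clear.

```bash
python3 -c "
from workcell import arm
print(arm.close_job())"
```

```text
the job is handed in; nothing more can be done
None
```

Job handed in at about 27 s of the 102 s allowed: blush, rose, red and black stand upright in cups 1 to 4 from the white end, each about 4 mm or less from its cup centre by camera, and none tipped; the judge's verdict was not shown.

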